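# Take the long plug gauge out of its light stand and stand it on the glass stage

### The arm

A 6-joint arm with a two-finger parallel gripper is mounted at the origin on the work surface. World frame = base frame: x ahead of the robot, y to its left, z up, the work surface at z = 0. Lengths are in m, angles in rad, forces in N, time in s.
With the tool pointing down it reaches from about 0.325 to 0.75 m from the base axis. Payload 7.6 kg.
Tool frame: the origin (TCP) lies at the very end of the fingers, on their centre line; the grasp point (between the pads) lies 19 mm behind it; z points along the fingers, y is the line along which they close (so a half turn about z gives the same grasp; the last joint's range is limited). The gripper opens to 85 mm and grips with 20 to 120 N. Pads are 22 mm wide; open, the fingers measure 114 mm over their backs; the gripper's body (76 mm by 85 mm) begins 54 mm behind the grasp point. The pads swing forward as they close: fully open they stand 13 mm farther back than shut.
Start: joints at [-1.323, 0.052, 1.401, -0, 1.689, -0.07], TCP at [0.164, -0.499, 0.231] pointing down, gripper open.
Joint ranges: [-2.9, 2.9], [-0.91, 2.17], [0.12, 2.37], [-1.06, 4.2], [0.26, 2.73], [-2.93, 2.93]. Speed limits (rad/s): [2.57, 2.57, 3.01, 3.14, 3.14, 3.14].

### API

Orientations are given as [roll, pitch, yaw] about the fixed x, y, z axes, in that order (R = Rz(yaw) Ry(pitch) Rx(roll)).
In Python, from rig import manip, eyes, close_job, models gives the robot as it stands.
- The arm moves only by the tool carry_out, never from a script. Its argument "motion" is text: rows parted by semicolons, each of 4 numbers parted by spaces: the shift along the tool's x, y, z in mm, then the turn about the tool's z in rad. A call has 1 to 20 rows; each row shifts and turns the commanded pose from where the row before left it, along the tool's axes as they then stand; what a row does not reach is not made up. A row lasts 1/10 s, in which the tool goes at most 50 mm and 8.59 degrees, less where a joint would pass 70% of its speed; a pose out of reach is approached as far as the arm can. A call is refused whole if a number of a shift passes 50 or a number of a turn 0.15, either way. A call with a gripper value outside its range is refused whole. "claw" is the gripper's target within -1 to 1 (fully open at 1, half-way at 0, shut at -1), set as the call begins (left out, the last holds). The fingers move at their own pace and stop on an object; "force" is the grip in N (left out, the last holds). Time passes only in rows, so rows that do not move let the fingers close. It gives the time, the measured TCP pose, the force, the opening and the grip force at its end, in the units of the state.
- manip.read_state(): the state, without advancing time (a new reading comes with each control period).
- eyes.snapshot(name): name is "scene" or "top" or "wrist"; returns a dict with "pixels" (400x640x3 uint8, red, green, blue), "fx", "fy", "cx", "cy" (pixels), "D" ([k1, k2, p1, p2, k3] as OpenCV has them; the pictures are not rectified), "world_to_cam" (4x4, takes a point from world to camera coordinates); the wrist camera has in their place "T_tool_cam" (4x4, takes a point from camera to tool coordinates, whose origin is the TCP and whose axes are the flange's). Camera axes: x right, y down, z forward; pixel columns grow to the right and rows downward; lengths in m; the calibration is good to about 2 mm. A picture is of the moment at which its call begins: read the wrist's pose just before it. There is no depth.
- close_job(): hands the job in; it is judged then, once.
Trained networks look in a picture, given as the dict that the camera call returned (one of the last four; its "shot" number tells which), for a name from the list of things; names that differ only in an ending like _2 or _b are one class to them, and where a whole thing is asked for, a point or a joint stands for the part that bears it (a point fixed in the world has none). Each returns a list of dicts, best first, with "conf" (0 to 1); they miss things now and then, are a little off and sometimes report something else, mostly with a low value. They report only what shows in the picture. A call takes as long as a camera call. They do not tell look-alikes from the thing itself.
- models.find_in(picture, thing): "position" ([x, y, z] in m, in world coordinates, good to about 4 mm: the middle of the surface that is visible of it).
- models.cut_out(picture, thing): "region" (400x640 bool, what is visible of it).
- models.pinpoint(picture, thing): "position" ([x, y, z] in m, in world coordinates, good to about 4 mm: a listed point, or the origin of a listed thing).
The state is a dict: "time_s": time; "qpos": joint angles; "qvel": joint speeds; "joint_efforts": joint torques, N m; "ee_pos": TCP position; "ee_rot": TCP orientation; "contact_force": force on the tool from outside, world axes, zero at the start; "ft_torque": the same for the moment, N m; "gripper_width": opening from 0.0 (shut) to 1.0 (fully open); "finger_force": force on a finger pad.
Only numpy, scipy, OpenCV 4.12 (cv2) and the standard library are available. Lean on these libraries where they do the work, as an engineer would, in place of code of your own. Each camera call takes 0.05 s, during which the arm holds its last target. There are 200 camera calls.

### The job

Two plug gauges stand in light, loose plastic stands. Pull the longer gauge straight up out of its stand, so that the stand neither tips nor gets dragged along, and set it down gently, upright, in the middle of the glass of the measuring stage. Leave the shorter gauge alone in its own stand.

Things in the scene. Friction and masses are not known exactly. Their poses are not given: they have to be found in the camera images.
- long_gauge: The longer plug gauge, 110 mm long, about 0.3 kg, free: a bright steel cylinder 30 mm in diameter and 45 mm long at the bottom, then a round grooved aluminium handle 22 mm in diameter for the upper 65 mm. Origin: centre of its flat bottom face; z runs along it to the handle's end. It starts upright, sunk 42 mm into the stand with its top 118 mm above the table.
- stand: The stand that holds the longer gauge: a loose black plastic block, 54 x 54 mm and 50 mm tall, only about 70 g, on the table. One upright blind hole in the middle, 34 mm in diameter (2 mm free around the gauge), 42 mm deep, floor 8 mm thick. Origin: centre of its underside, z up the hole's axis, x and y square to its sides.
- glass_centre (a point): Middle of the top face of the glass on the measuring stage. The stage is a low fixed aluminium plate 180 x 230 mm, 26 mm high, with a glass pane 110 x 150 mm whose top is 30 mm above the table. z points up, x along the short sides, y along the long sides of the pane.
- short_gauge: The shorter plug gauge, to be left alone: same diameters, 75 mm long (handle only 30 mm), top 83 mm above the table, in an identical-looking stand of its own whose centre is at least 130 mm from the first one. Origin: centre of its flat bottom face, z up.
Things that resemble listed ones, but are neither listed nor needed, are in the scene too. What is shaped like the long_gauge but brown or orange is not meant.

How it is judged:
By the outcome, as a careful person would: the job done as asked, in the order asked, and still so for the second after the job is handed in, with the robot touching nothing.
It also fails if it takes over 42 s, if anything falls off the work surface, if the arm or the gripper's body presses on something with over 40 N, if the wrist force passes 120 N, or if a joint passes its speed limit or range.

## Working session

There is one attempt and no reset: what is moved stays moved. The work goes in short steps, Python scripts to look and compute and a tool call to move; the robot and the scene stay as the last step left them, time stands still between calls to the robot, and variables do not carry over. Pictures are saved under pics/ and viewed, at most 10 in all, crops included, and the job is handed in when it is done.

Besides the shell and the picture viewer there is one more tool, called in YAML: its name, and indented under it one key for each argument. carry_out: Moves the arm, as the interface text tells. Its arguments: {"type":"object","properties":{"motion":{"type":"string"},"claw":{"type":"number"},"force":{"type":"number"}},"required":["motion"]}

```bash
mkdir -p pics; python3 - <<'E'
from rig import manip, eyes, models
import cv2, numpy as np
s=manip.read_state(); print({k:np.round(v,3) for k,v in s.items()})
ims=[]
for n in ("scene","top"):
    p=eyes.snapshot(n); ims.append(p["pixels"])
    print(n,p["fx"],p["D"],np.round(np.linalg.inv(p["world_to_cam"])[:3,3],3))
    for t in ("long_gauge","stand","short_gauge","glass_centre"):
        print(t,[(np.round(d["position"],3),round(d["conf"],2)) for d in models.pinpoint(p,t)])
    cv2.imwrite(f"pics/{n}.png",p["pixels"][:,:,::-1])
E
```

```text
{'time_s': np.float64(0.0), 'qpos': array([-1.323,  0.053,  1.402, -0.   ,  1.689, -0.07 ]), 'qvel': array([ 0.002,  0.   , -0.002,  0.001,  0.001, -0.001]), 'joint_efforts': array([-0.0000e+00, -3.8167e+01, -3.6019e+01, -0.0000e+00,  6.0000e-03,
       -0.0000e+00]), 'ee_pos': array([ 0.164, -0.498,  0.23 ]), 'ee_rot': array([-3.14 , -0.   ,  0.318]), 'contact_force': array([-0.425,  0.455, -0.743]), 'ft_torque': array([-0.025, -0.049, -0.027]), 'finger_force': np.float64(0.0), 'gripper_width': np.float64(0.999)}
scene 365.8912251328924 [0.02367731 0.         0.         0.         0.        ] [0.892 0.318 0.647]
long_gauge [(array([0.563, 0.057, 0.006]), 0.92), (array([0.48 , 0.079, 0.01 ]), 0.89), (array([0.432, 0.168, 0.001]), 0.75)]
stand [(array([ 0.481,  0.078, -0.   ]), 0.55)]
short_gauge [(array([0.546, 0.336, 0.008]), 0.72)]
glass_centre [(array([ 0.471, -0.167,  0.027]), 0.94)]
top 488.67810510456803 [-0.14866742  0.          0.          0.          0.        ] [0.377 0.054 1.032]
long_gauge [(array([0.566, 0.058, 0.002]), 0.74), (array([0.43 , 0.166, 0.002]), 0.72), (array([0.485, 0.076, 0.008]), 0.54)]
stand [(array([ 0.48 ,  0.078, -0.002]), 0.66)]
short_gauge [(array([0.549, 0.338, 0.01 ]), 0.65)]
glass_centre [(array([ 0.471, -0.167,  0.029]), 0.71)]
```

View pics/scene.png

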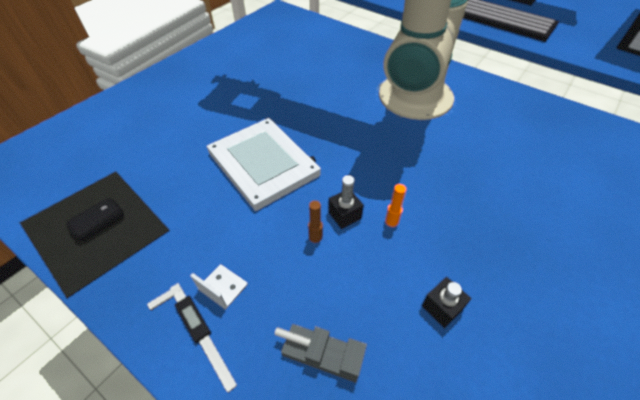

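View pics/top.png

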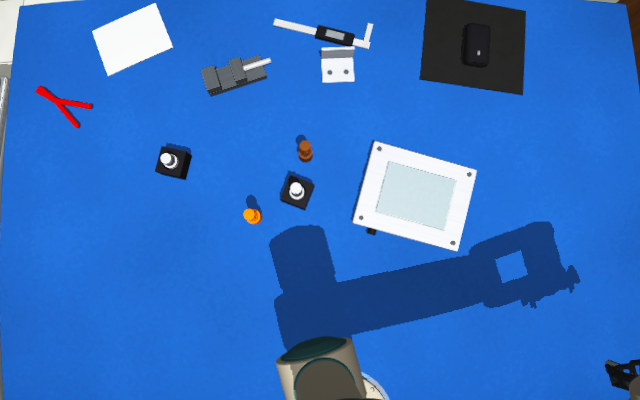

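The real long gauge (silver) stands in the middle stand at top-view pixel (296,190). The brown (305,150) and orange (252,215) decoys are nearby, the short gauge is at (170,160) and the pane is centred near (416,196). I'll close the fingers along a direction of about 52°, which clears both decoys.

carry_out:
  motion: "20 -19 0 0;32 -30 0 0;32 -30 0 0;32 -30 0 0;32 -30 0 0;32 -30 0 0;32 -30 0 0;32 -30 0 0;32 -30 0 0;32 -30 0 0;32 -30 0 0;32 -30 0 0;32 -30 0 0;32 -30 0 0;32 -30 0 0;12 -11 0 0;0 0 0 0.14;0 0 0 0.14;0 0 0 0.14;0 0 0 0.14"
  claw: 0.6
  force: 40

```text
time_s: 2.5
ee_pos: [0.4793, 0.0783, 0.2313]
ee_rot: [3.141, -0.0, -0.248]
contact_force: [0.2, 1.0, -0.4]
gripper_width: 0.798
finger_force: 0.0
```

carry_out:
  motion: "0 0 0 0.14;0 0 0 0.14;0 0 0 0.14;0 0 0 0;0 0 0 0"

```text
time_s: 3.0
ee_pos: [0.4794, 0.0784, 0.2314]
ee_rot: [3.142, -0.0, -0.659]
contact_force: [0.5, -0.5, 0.0]
gripper_width: 0.804
finger_force: 0.0
```

```bash
cat > h.py <<'E'
import numpy as np, cv2
from scipy.spatial.transform import Rotation as Ro
from rig import manip, eyes, models
def tool():
    s=manip.read_state(); T=np.eye(4); T[:3,:3]=Ro.from_euler('xyz',s['ee_rot']).as_matrix(); T[:3,3]=s['ee_pos']; return T,s
def cam(n):
    T,s=tool(); p=eyes.snapshot(n)
    C=T@p["T_tool_cam"] if n=="wrist" else np.linalg.inv(p["world_to_cam"])
    return p,C,T,s
def K(p): return np.array([[p["fx"],0,p["cx"]],[0,p["fy"],p["cy"]],[0,0,1]])
def back(p,C,uv,z):
    n=cv2.undistortPoints(np.array([[uv]],float),K(p),np.array(p["D"]))[0,0]
    d=C[:3,:3]@[*n,1]; return C[:3,3]+d*(z-C[2,3])/d[2]
def proj(p,C,X):
    W=np.linalg.inv(C); return cv2.projectPoints(np.array(X,float).reshape(-1,3),cv2.Rodrigues(W[:3,:3])[0],W[:3,3],K(p),np.array(p["D"]))[0][:,0]
E
python3 - <<'E'
from h import *
p,C,T,s=cam("wrist"); print(s['ee_pos'],s['ee_rot'],s['gripper_width'],s['qpos'],s['time_s'],C.round(3))
for t in ("long_gauge","stand"): print(t,[(np.round(d["position"],3),round(d["conf"],2)) for d in models.pinpoint(p,t)])
im=p["pixels"][:,:,::-1].copy()
for z in (0.05,0.118): 
    for u in proj(p,C,[.481,.078,z]): cv2.drawMarker(im,tuple(int(a) for a in u),(0,0,255),1,10); print(u)
cv2.imwrite("pics/w1.png",im)
p,C,_,_=cam("top"); h=cv2.cvtColor(p["pixels"],cv2.COLOR_RGB2HSV)
cv2.imwrite("pics/t2.png",cv2.resize(p["pixels"][130:260,340:490,::-1],None,fx=4,fy=4))
np.save("t2.npy",p["pixels"])
E
```

```text
[0.47937656 0.07839307 0.23136559] [ 3.14150926e+00 -1.99648777e-04 -6.58856373e-01] 0.8040513928217499 [ 8.61711369e-02 -5.94863749e-02  1.51201873e+00 -1.98040373e-04
  1.68897008e+00  2.31580049e+00] 3.0 [[-0.612 -0.762 -0.212  0.534]
 [-0.791  0.589  0.165  0.037]
 [-0.001  0.269 -0.963  0.374]
 [ 0.     0.     0.     1.   ]]
long_gauge [(array([ 0.434,  0.17 , -0.001]), 0.75), (array([0.482, 0.076, 0.008]), 0.71)]
stand [(array([0.48 , 0.08 , 0.002]), 0.84)]
[320.35667138 179.08371428]
[320.38017418 195.02479279]
```

View pics/w1.png

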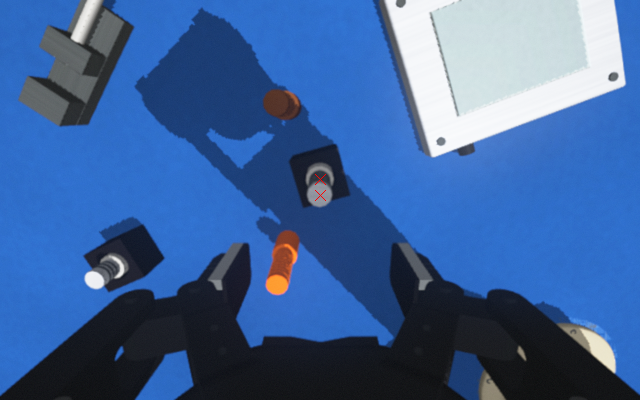

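View pics/t2.png

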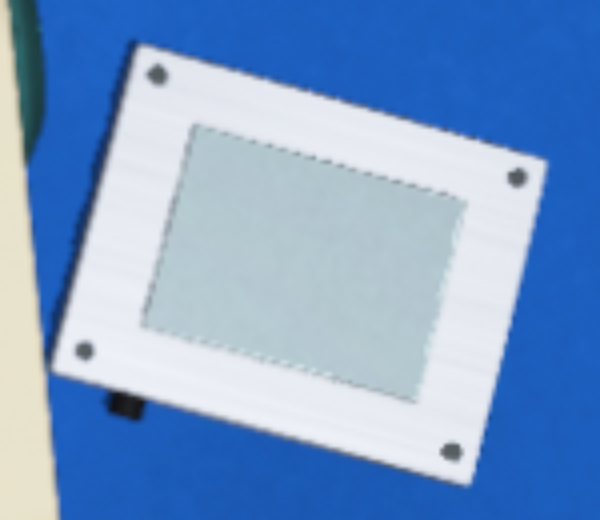

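The overlay at (320,195) sits on the handle top, so the gauge position estimate is right. The pane corners in the crop are (193,125), (466,200), (417,402) and (142,326).

```bash
python3 - <<'E'
from h import *
p,C,T,s=cam("wrist")
g=p["pixels"].astype(int); m=((g.min(2)>90)).astype(np.uint8); m[:, :290]=0; m[:,350:]=0; m[:160]=0; m[215:]=0
ys,xs=np.where(m>0); print(len(xs),xs.min(),xs.max(),ys.min(),ys.max())
cv2.imwrite("pics/w2.png",cv2.resize(p["pixels"][140:220,280:360,::-1],None,fx=7,fy=7,interpolation=cv2.INTER_CUBIC))
pt,Ct,_,_=cam("top")
c=np.array([(193,125),(466,200),(417,402),(142,326)])/4+[340,130]
X=np.array([back(pt,Ct,u,.03) for u in c]); print(X.round(4),X.mean(0),[np.linalg.norm(X[i]-X[i-1]) for i in range(4)])
E
```

```text
717 306 333 164 206
[[ 0.5451 -0.1127  0.03  ]
 [ 0.5035 -0.257   0.03  ]
 [ 0.3981 -0.2258  0.03  ]
 [ 0.4405 -0.0826  0.03  ]] [ 0.47179757 -0.16953956  0.03      ] [np.float64(0.10888182965459461), np.float64(0.1501355772831962), np.float64(0.10999838240706922), np.float64(0.14931135784766109)]
```

View pics/w2.png

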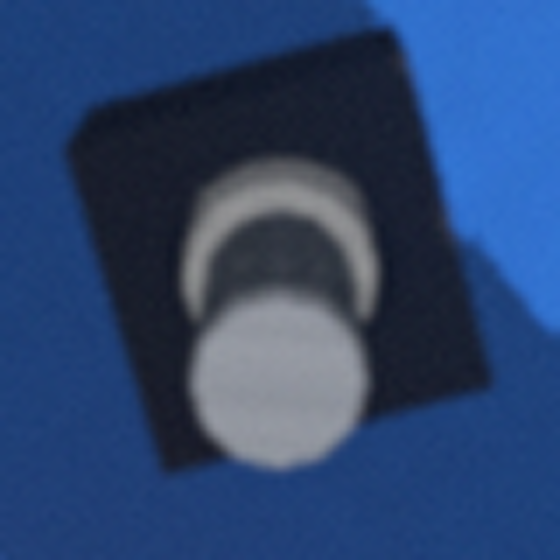

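carry_out:
  motion: "2 -1 5 0;0 0 15 0;0 0 25 0;0 0 25 0;0 0 25 0;0 0 25 0;0 0 15 0;0 0 10 0;0 0 5 0;0 0 3 0;0 0 0 0;0 0 0 0"

```text
time_s: 4.5
ee_pos: [0.4821, 0.0783, 0.079]
ee_rot: [-3.141, -0.001, -0.662]
contact_force: [-1.6, -0.3, -0.0]
gripper_width: 0.803
finger_force: 0.0
```

```bash
python3 - <<'E'
from h import *
p,C,T,s=cam("wrist"); print(s['ee_pos'],s['contact_force'],s['gripper_width'])
c=T[:3,3]
print(p["cx"],p["fx"],proj(p,C,[[c[0],c[1],.118],[.482,.078,.118],[.481,.078,.05]]))
cv2.imwrite("pics/w3.png",p["pixels"][:,:,::-1])
E
```

```text
[0.48209542 0.07830152 0.07902083] [-1.61700663 -0.28743628 -0.02201155] 0.8027523360265777
320.03530705405296 306.03579530626183 [[322.19554609 298.28714409]
 [322.96293447 298.03976306]
 [323.13403047 234.12179419]]
```

View pics/w3.png

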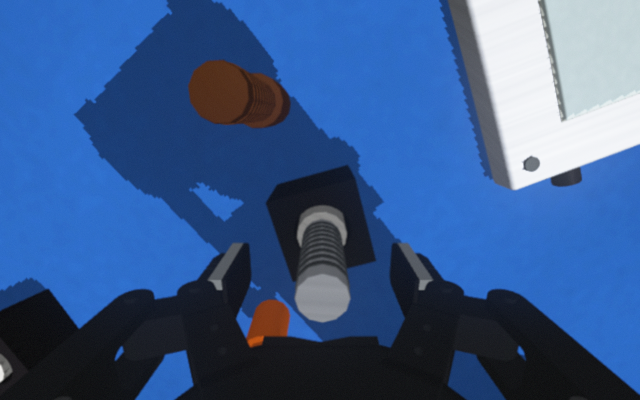

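Close up, the handle top is at about (322,296), within roughly 1 mm of the midline between the pads. The stand is clear of the fingers, so I'll close now.

carry_out:
  motion: "0 0.5 0 0;0 0 0 0;0 0 0 0;0 0 0 0;0 0 0 0;0 0 0 0;0 0 0 0;0 0 0 0;0 0 0 0;0 0 0 0;0 0 0 0;0 0 0 0"
  claw: -1
  force: 40

```text
time_s: 5.75
ee_pos: [0.4815, 0.0779, 0.0785]
ee_rot: [-3.141, -0.0, -0.662]
contact_force: [-1.3, -0.4, 4.2]
gripper_width: 0.252
finger_force: 39.5
```

```bash
python3 - <<'E'
from h import *
p,C,T,s=cam("wrist"); print({k:np.round(v,4) for k,v in s.items()})
print([(np.round(d["position"],3),round(d["conf"],2)) for d in models.pinpoint(p,"stand")])
np.save("w4.npy",p["pixels"])
a=cv2.resize(p["pixels"][150:350,200:460,::-1],None,fx=3,fy=3); cv2.imwrite("pics/w4.png",a)
E
```

```text
{'time_s': np.float64(5.75), 'qpos': array([ 8.4700e-02,  5.6200e-02,  1.7085e+00, -1.0000e-04,  1.3765e+00,
        2.3178e+00]), 'qvel': array([ 0.0009,  0.0007, -0.001 ,  0.0028,  0.0014,  0.0003]), 'joint_efforts': array([ 1.11000e-01, -3.31267e+01, -3.11733e+01,  9.09000e-02,
       -2.09500e-01, -9.00000e-04]), 'ee_pos': array([0.4815, 0.0779, 0.0785]), 'ee_rot': array([-3.1414e+00, -4.0000e-04, -6.6230e-01]), 'contact_force': array([-1.3474, -0.4494,  4.1773]), 'ft_torque': array([-0.0307,  0.1706,  0.0181]), 'finger_force': np.float64(39.5211), 'gripper_width': np.float64(0.252)}
[(array([0.48 , 0.075, 0.002]), 0.79)]
```

View pics/w4.png

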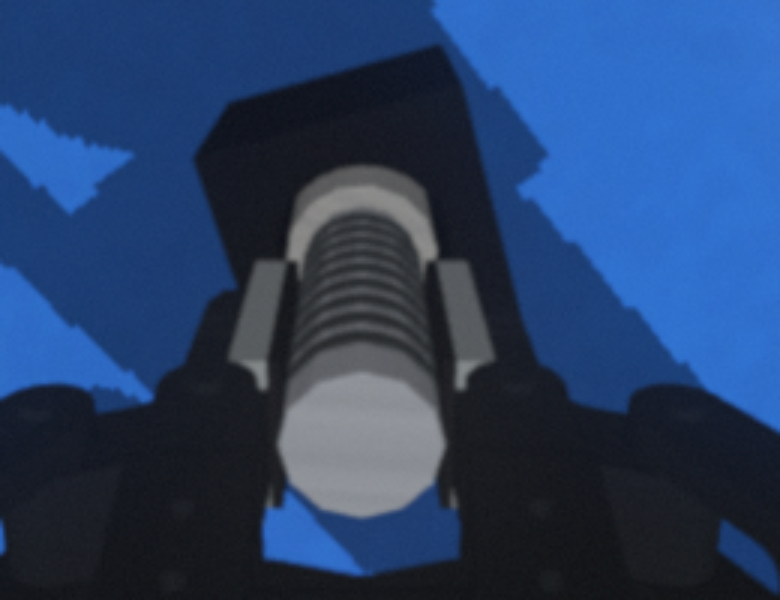

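The handle is gripped squarely between the pads, centred at about x=321, and the stand is flat. Next is a slow vertical lift.

carry_out:
  motion: "0 0 -1 0;0 0 -2 0;0 0 -3 0;0 0 -4 0;0 0 -4 0;0 0 -4 0;0 0 -2 0;0 0 0 0;0 0 0 0"

```text
time_s: 6.75
ee_pos: [0.4813, 0.0779, 0.0982]
ee_rot: [3.141, -0.0, -0.662]
contact_force: [0.5, -0.1, -3.2]
gripper_width: 0.25
finger_force: 39.2
```

```bash
python3 - <<'E'
from h import *
p,C,T,s=cam("wrist"); print(s['ee_pos'],s['contact_force'],s['ft_torque'])
for n in("scene","top"):
    p,C,T,s=cam(n)
    print([(np.round(d["position"],4),round(d["conf"],2)) for d in models.pinpoint(p,"stand")])
    if n=="scene":
        cv2.imwrite("pics/s5.png",cv2.resize(p["pixels"][130:260,270:430,::-1],None,fx=4,fy=4))
E
```

```text
[0.4812609  0.07788119 0.09823897] [ 0.45678858 -0.13136421 -3.22707801] [ 0.05659856 -0.017819   -0.0195627 ]
[(array([0.4798, 0.0802, 0.0022]), 0.93)]
[(array([ 0.4809,  0.0773, -0.    ]), 0.48)]
```

View pics/s5.png

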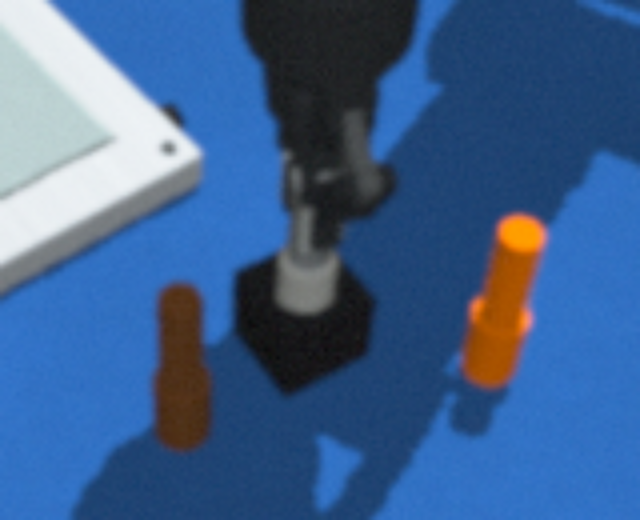

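The gauge slides out with the stand still flat on the table, and the force shows the gauge weight only. I'll lift the rest of the way and carry it over.

carry_out:
  motion: "0 0 -2 0;0 0 -4 0;0 0 -5 0;0 0 -5 0;0 0 -6 0;0 0 -6 0;0 0 -10 0;0 0 -12 0;0 0 -12 0;0 0 -10 0;0 0 -5 0;0 0 0 0"

```text
time_s: 8.2
ee_pos: [0.4817, 0.0779, 0.1763]
ee_rot: [-3.141, -0.001, -0.662]
contact_force: [-0.9, 0.7, -3.8]
gripper_width: 0.246
finger_force: 39.2
```

carry_out:
  motion: "3 4 0 0;6 8 0 0;10 14 0 0;14 20 0 0;14 20 0 0;14 20 0 0;14 20 0 0;14 20 0 0;14 20 0 0;14 20 0 0;12 16 0 0;8 10 0 0;4 5 0 0;3 4 0 0;0 0 0 0;0 0 0 0;0 0 0 0"

```text
time_s: 9.9
ee_pos: [0.4714, -0.1686, 0.1753]
ee_rot: [-3.142, 0.0, -0.661]
contact_force: [0.3, -0.2, -3.1]
gripper_width: 0.248
finger_force: 39.4
```

```bash
python3 - <<'E'
from h import *
T,s=tool(); print(s['ee_pos'],s['ee_rot'],s['contact_force'],s['ft_torque'])
d=np.r_[.4715,-.1685,T[2,3]]-T[:3,3]; print("tool shift mm",T[:3,:3].T@d*1e3)
for n in("scene","top","wrist"):
    p,C,T,s=cam(n)
    for t in("stand","long_gauge","glass_centre"):print(n,t,[(np.round(d["position"],4),round(d["conf"],2)) for d in models.pinpoint(p,t)])
    if n=="scene": cv2.imwrite("pics/s6.png",p["pixels"][60:320,140:500,::-1])
E
```

```text
[ 0.47137271 -0.16858131  0.17530697] [-3.14151245e+00  2.73588561e-05 -6.61329326e-01] [ 0.32845943 -0.23155634 -3.0537633 ] [-0.0073918   0.01883887 -0.01940585]
tool shift mm [ 5.05192539e-02 -1.42345950e-01  1.00340189e-05]
scene stand [(array([ 0.4803,  0.0779, -0.0006]), 0.68)]
scene long_gauge [(array([ 0.4717, -0.1679,  0.1075]), 0.9), (array([0.5646, 0.0598, 0.004 ]), 0.59), (array([ 0.431 ,  0.1683, -0.0019]), 0.59)]
scene glass_centre [(array([ 0.4668, -0.1678,  0.0271]), 0.63)]
top stand [(array([0.4823, 0.0812, 0.0026]), 0.81)]
top long_gauge [(array([0.4347, 0.1682, 0.0044]), 0.5), (array([0.5651, 0.0566, 0.0022]), 0.49), (array([ 0.4737, -0.165 ,  0.106 ]), 0.48)]
top glass_centre []
wrist stand [(array([ 4.767e-01,  7.810e-02, -2.000e-04]), 0.97)]
wrist long_gauge [(array([ 0.5679,  0.0641, -0.0016]), 0.96), (array([ 0.4703, -0.1699,  0.1034]), 0.69)]
wrist glass_centre []
```

View pics/s6.png

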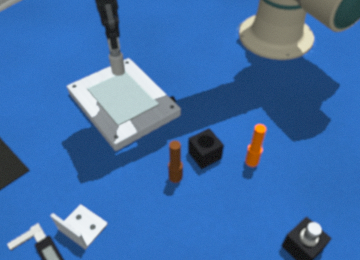

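The stand stayed upright in place and the gauge hangs upright over the glass, with its bottom about 75 mm above it. I'll lower quickly at first, then creep.

carry_out:
  motion: "0 0 3 0;0 0 7 0;0 0 10 0;0 0 12 0;0 0 12 0;0 0 10 0;0 0 7 0;0 0 4 0;0 0 3 0;0 0 2 0;0 0 1 0;0 0 1 0;0 0 0 0;0 0 0 0"

```text
time_s: 11.9
ee_pos: [0.4714, -0.1692, 0.1035]
ee_rot: [-3.142, -0.0, -0.662]
contact_force: [0.7, 0.5, -3.8]
gripper_width: 0.25
finger_force: 39.4
```

carry_out:
  motion: "0 0 0.5 0;0 0 0.5 0;0 0 0 0;0 0 0 0"

```text
time_s: 12.3
ee_pos: [0.4713, -0.1692, 0.1023]
ee_rot: [3.142, -0.0, -0.662]
contact_force: [0.3, 0.6, -3.1]
gripper_width: 0.249
finger_force: 39.4
```

carry_out:
  motion: "0 0 0.5 0;0 0 0.5 0;0 0 0 0;0 0 0 0"

```text
time_s: 12.7
ee_pos: [0.4713, -0.1692, 0.1013]
ee_rot: [3.142, 0.0, -0.662]
contact_force: [0.4, -0.2, -3.1]
gripper_width: 0.246
finger_force: 39.4
```

carry_out:
  motion: "0 0 0.5 0;0 0 0 0;0 0 0 0"

```text
time_s: 13.0
ee_pos: [0.4713, -0.1692, 0.1008]
ee_rot: [3.142, -0.0, -0.662]
contact_force: [-0.1, -0.3, -2.7]
gripper_width: 0.247
finger_force: 39.4
```

carry_out:
  motion: "0 0 0.5 0;0 0 0 0;0 0 0 0"

```text
time_s: 13.3
ee_pos: [0.4714, -0.1692, 0.1006]
ee_rot: [3.142, -0.001, -0.662]
contact_force: [-1.4, -1.1, -1.0]
gripper_width: 0.245
finger_force: 39.7
```

carry_out:
  motion: "0 0 0.3 0;0 0 0 0;0 0 0 0"

```text
time_s: 13.6
ee_pos: [0.4715, -0.1693, 0.1006]
ee_rot: [-3.142, -0.001, -0.662]
contact_force: [-1.5, 0.4, 4.3]
gripper_width: 0.244
finger_force: 40.0
```

Contact made. I'll ease the grip, then open.

carry_out:
  motion: "0 0 -0.3 0;0 0 0 0;0 0 0 0"
  force: 20

```text
time_s: 13.9
ee_pos: [0.4715, -0.1693, 0.1006]
ee_rot: [-3.141, -0.001, -0.662]
contact_force: [-1.3, 0.3, 3.4]
gripper_width: 0.246
finger_force: 40.0
```

carry_out:
  motion: "0 0 0 0;0 0 0 0;0 0 0 0;0 0 0 0;0 0 0 0;0 0 0 0;0 0 0 0;0 0 0 0"
  claw: 0.6

```text
time_s: 14.7
ee_pos: [0.4713, -0.1691, 0.1003]
ee_rot: [-3.142, -0.0, -0.662]
contact_force: [0.2, 0.2, -0.2]
gripper_width: 0.797
finger_force: 0.0
```

carry_out:
  motion: "0 0 -5 0;0 0 -15 0;0 0 -20 0;0 0 -25 0;0 0 -25 0;0 0 -20 0;0 0 -10 0;0 0 -5 0;0 0 0 0;0 0 0 0"

```text
time_s: 15.7
ee_pos: [0.471, -0.169, 0.2241]
ee_rot: [3.141, 0.002, -0.662]
contact_force: [0.6, -1.2, 0.5]
gripper_width: 0.804
finger_force: 0.0
```

```bash
python3 - <<'E'
from h import *
for n in("scene","top","wrist"):
    p,C,T,s=cam(n)
    for t in("stand","long_gauge","glass_centre","short_gauge"):print(n,t,[(np.round(d["position"],4),round(d["conf"],2)) for d in models.pinpoint(p,t)])
    if n=="wrist":
        im=p["pixels"][:,:,::-1].copy(); print(s['ee_pos'],s['contact_force'])
        cv2.imwrite("pics/w7.png",im)
E
```

```text
scene stand [(array([0.4812, 0.0773, 0.0036]), 0.55)]
scene long_gauge [(array([ 0.4339,  0.1655, -0.0012]), 0.65), (array([0.565 , 0.0572, 0.0052]), 0.61)]
scene glass_centre [(array([ 0.47  , -0.1688,  0.0247]), 0.81), (array([0.5488, 0.3366, 0.006 ]), 0.32)]
scene short_gauge [(array([0.5477, 0.3361, 0.0078]), 0.88)]
top stand [(array([0.4794, 0.0773, 0.0036]), 0.83)]
top long_gauge [(array([5.648e-01, 5.670e-02, 5.000e-04]), 0.63), (array([0.4338, 0.1634, 0.0037]), 0.56), (array([ 0.4704, -0.1689,  0.0333]), 0.55)]
top glass_centre [(array([ 0.4707, -0.1687,  0.0285]), 0.79)]
top short_gauge [(array([0.554 , 0.3393, 0.0133]), 0.51)]
wrist stand [(array([0.4793, 0.079 , 0.0006]), 0.92)]
wrist long_gauge [(array([0.5642, 0.0592, 0.0014]), 0.95), (array([ 0.4724, -0.1687,  0.0298]), 0.64)]
wrist glass_centre [(array([ 0.4715, -0.1751,  0.0312]), 0.56)]
wrist short_gauge []
[ 0.4712732  -0.16916153  0.22523487] [ 0.28536991 -0.31633138  1.04664193]
```

View pics/w7.png

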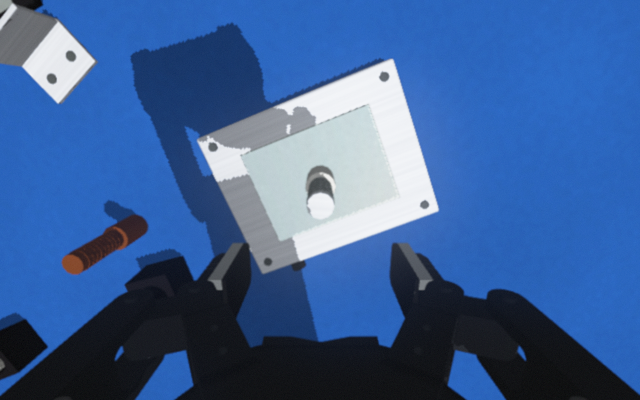

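The gauge stands upright in the middle of the pane: its base is at about (320,178), the pane centre at about (322,174), and the gripper is clear. Handing in.

```bash
python3 -c "
from rig import close_job
print(close_job())"
```

```text
the job is handed in; nothing more can be done
None
```

The long gauge now stands upright within a few millimetres of the middle of the glass; its stand stayed upright in place, the short gauge was left alone, and the job is handed in at about 16 s of the 42 s allowed.

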